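Index the cast turntable to the curing lamp

ROBOT

A 6-joint arm with a two-finger parallel gripper is mounted at the origin on the work surface. World frame = base frame: x ahead of the robot, y to its left, z up, the work surface at z = 0. Lengths are in m, angles in degrees, forces in N, time in s.
With the tool pointing down it reaches from about 0.3 to 0.75 m from the base axis. Payload 8.5 kg.
Tool frame: the origin (TCP) lies at the very end of the fingers, on their centre line; the grasp point (between the pads) lies 19 mm behind it; z points along the fingers, y is the line along which they close (so a half turn about z gives the same grasp; the last joint's range is limited). The gripper opens to 85 mm and grips with 20 to 120 N. Pads are 22 mm wide; open, the fingers measure 114 mm over their backs; the gripper's body (76 mm by 85 mm) begins 54 mm behind the grasp point. The pads swing forward as they close: fully open they stand 13 mm farther back than shut.
Start: joints at [-12.336, 21.807, 74.336, -0, 83.858, -12.336], TCP at [0.55, 0, 0.231] pointing down, gripper open.
Joint ranges: [-178.18, 178.18], [-50.72, 133.34], [12.68, 142.11], [-81.47, 261.47], [9.98, 163.14], [-165.26, 165.26]. Speed limits (degrees/s): [136.94, 136.94, 180, 180, 180, 180].

INTERFACE

Orientations are given as a 3x3 rotation matrix whose columns are the frame's x, y, z axes.
In Python, from rig import observe, cams, ticket gives the robot as it stands.
- The arm moves only by the tool move_arm, never from a script. Its arguments are lists of equal length, an entry for each row: "jaw": the finger opening in cm, from 0 to 8.54; "dp": the shift along the tool's x, y, z in cm, a list of three; "turn": the turn, a rotation vector about the tool's x, y, z in rad, a list of three. In form: {"jaw": [jaw, ...], "dp": [[tx, ty, tz], ...], "turn": [[wx, wy, wz], ...]}. A call has 1 to 12 rows; each row shifts and turns the commanded pose from where the row before left it, along the tool's axes as they then stand; what a row does not reach is not made up. A row lasts 1/12 s, in which the tool goes at most 41.7 mm and 7.16 degrees, less where a joint would pass 70% of its speed; a pose out of reach is approached as far as the arm can. A call is refused whole if a number of a shift passes 4.17 or a number of a turn 0.125, either way. A call with a gripper value outside its range is refused whole. The fingers move at their own pace and stop on an object; "force" is the grip in N (left out, the last holds). Time passes only in rows, so rows that do not move let the fingers close. It gives the time, the measured TCP pose, the force, the opening and the grip force at its end, in the units of the state.
- observe(): the state, without advancing time (a new reading comes with each control period).
- cams.get_image(name): name is "scene" or "side" or "wrist"; returns (picture, depth): 400x640x3 uint8, red, green, blue; 400x640 float32, m along the optical axis (not along the pixel's ray), 0 where there is no reading.
- cams.calibration(name): a dict with "vertical_fov" (degrees; the focal length in pixels is half the picture's height over the tangent of half this angle, whatever the lens; pixels are square), "cx", "cy" (the principal point, pixels), "view" (4x4, takes a point from world to camera coordinates); the wrist camera has in their place "tool_from_camera" (4x4, takes a point from camera to tool coordinates, whose origin is the TCP and whose axes are the flange's). Camera axes: x right, y up, looking along -z (the intrinsics and any distortion apply to the point x, -y, -z); pixel columns grow to the right and rows downward; lengths in m; the calibration is good to about 2 mm. A picture is of the moment at which its call begins: read the wrist's pose just before it. calibration takes no time and is no camera call.
- ticket.close_job(): hands the job in; it is judged then, once.
Trained networks look in the newest picture that a camera, given by its name, has taken for a name from the list of things; names that differ only in an ending like _2 or _b are one class to them, and where a whole thing is asked for, a point or a joint stands for the part that bears it (a point fixed in the world has none). Each returns a list of dicts, best first, with "p" (0 to 1); they miss things now and then, are a little off and sometimes report something else, mostly with a low value. They report only what shows in the picture. A call takes as long as a camera call. They do not tell look-alikes from the thing itself.
- cams.spot_in(camera, query): "box" ([centre column, centre row, width, height] as shares, 0 to 1, of the picture: columns of its width, rows of its height, round what is visible of it).
- cams.outline_of(camera, query): "mask" (400x640 bool, what is visible of it) and "box" ([centre column, centre row, width, height] as shares, 0 to 1, of the picture: columns of its width, rows of its height, round what is visible of it).
- cams.mark_of(camera, query): "location" ([column, row] as shares, 0 to 1, of the picture: columns of its width, rows of its height: a listed point, or the origin of a listed thing).
The state is a dict: "time_s": time; "q": joint angles; "qvel": joint speeds; "joint_efforts": joint torques, N m; "position": TCP position; "tool_rot": TCP orientation; "ft_force": force on the tool from outside, world axes, zero at the start; "wrist_torque": the same for the moment, N m; "grip_width": finger opening in m; "gripper_force": force on a finger pad.
Only numpy, scipy, OpenCV 4.12 (cv2) and the standard library are available. Lean on these libraries where they do the work, as an engineer would, in place of code of your own. Each camera call takes 0.05 s, during which the arm holds its last target. There are 200 camera calls.

TASK

Bring the horseshoe-shaped cast on the indexing turntable under the white bell-shaped curing lamp: with the fingertips press the black plunger inside its collar down to free the table, push the collar round to the next hole towards the side that takes this cast under the lamp, and let the plunger spring back up so that it locks in that hole. Nothing is gripped or lifted for this; do not touch the casts on the turntable, the lamp or the magnifier, and leave the loose things on the table where they are.

Things in the scene. Friction and masses are not known exactly. Their poses are not given: they have to be found in the camera images.
- base: the turntable's fixed part: a 270 mm square grey foot (12 mm thick) under a 304 mm round aluminium index plate, top face 36 mm up, with eight black holes 45 degrees (0.785 rad) apart on a circle of 125 mm radius, joined by a narrow slot. Origin at the underside, on the turning axis
- axis (a point): vertical turning axis, at the top face of the turning steel disc (194 mm across, top 50 mm above the work surface). The disc has a 62 mm wide arm reaching out to 155 mm radius, with the plunger's collar on it. Fixed on the disc stand one full horseshoe cast, opposite the arm, and two short straight part casts, a quarter turn either side
- collar (a point): centre of the upper rim of the collar: an upright aluminium ring on the arm, 62 mm outside, 52 mm inside diameter, from the arm's top (50 mm up) to 78 mm above the work surface, 125 mm from the axis, turning with the table. Pushing sideways on its inner wall from inside turns the table; freed, that takes a few newtons
- plunger_top (a point): centre of the flat top of the plunger, a black disc 45 mm across inside the collar; 70 mm above the work surface when up, 8 mm below the collar's rim. It goes straight down 16 mm against a spring (about 5 N at first, 8 N fully in)
- plunger (a joint): how far the plunger is pressed, m: 0 up (locked in a hole), 0.016 fully in. From about 0.011 on the table is free to turn. If it is let go between holes it stays down by itself at about 0.010, rides along under the index plate, and snaps up into the next hole
- rotor (a joint): turn of the table, rad, 0 at the start hole, positive anticlockwise seen from above; the next holes are at +0.785 and -0.785; end stops at +1.15 and -1.15
- cast_centre (a point): middle of the full horseshoe cast on the disc (pale stone, 56 x 56 mm, 29 mm tall, standing on the disc at 62 mm from the axis, opposite the collar), at half height, 65 mm above the work surface; it turns with the table
- cast: the same full horseshoe cast on the disc, origin at its underside; must not be touched
- part_cast_a: short straight part cast fixed on the disc, 18 x 42 x 28 mm, origin at its underside; must not be touched
- part_cast_b: the other short straight part cast fixed on the disc, same size; must not be touched
- lamp_spot (a point): the point straight under the lamp's head at the height of the cast's middle (65 mm). The lamp's white bell-shaped head is 60 mm across, from 105 to 167 mm above the work surface; it hangs over the disc, one hole to the left or to the right of the cast's start place
- lamp: the curing lamp's stand: post 14 mm thick, 174 mm high, on a 40 mm foot beyond the turntable; its arm carries the bell-shaped head 130 mm towards the robot's side. Origin at the foot's underside; fixed
- magnifier: a like stand with a flat black ring with a round glass, 68 mm across, 151 to 159 mm up, in place of a lamp head, over the opposite side; not part of the job. Origin at the foot's underside; fixed
- spare_cast: loose horseshoe cast like the one on the turntable, 56 x 56 x 29 mm, on the table near the turntable; not part of the job; origin at its underside
- jar: loose white jar with black cap, 44 mm across, 55 mm tall, near the turntable; origin at its underside
- spatula: loose mixing spatula, 190 mm long, lying in front of the turntable on the robot's side
- bowl: loose dark green mixing bowl, 124 mm across, 75 mm tall; origin at its underside
- bottle: loose white bottle, 60 mm across, 150 mm tall; origin at its underside
- wax_box: loose cardboard box 90 x 60 x 35 mm; origin at its underside
- cup: loose clear cup, 66 mm across, 70 mm tall; origin at its underside
Things that resemble listed ones, but are neither listed nor needed, are in the scene too. Leave any blue look-alike of the lamp alone.

How it is judged (in metres and radians):
On the way, in this order (a step that is already met when the one before it is completed fails the run):
1. the plunger is pressed in by the fingers while the table still stands at its first hole (value of joint plunger above 0.01 m and contact force between the fingers and plunger above 1 N and value of joint rotor between -0.15 and 0.15 rad), for 0.02 s.
2. the horseshoe cast stands under the lamp and the plunger has sprung up into the hole (horizontal distance between cast_centre and lamp_spot below 0.008 m and value of joint plunger below 0.003 m), for 0.2 s.
At the end, for the whole second after the job is handed in: the horseshoe cast on the disc is within 8 mm (seen from above) of the point under the lamp, the plunger is up in its hole (less than 3 mm in), and the table is at rest (all of step 2 and velocity of joint rotor between -0.03 and 0.03 rad/s); the robot touches nothing.
It fails at once if a cast on the turntable was touched (contact force between any of the fingers, the arm and cast above 0.5 N or contact force between any of the fingers, the arm and part_cast_a above 0.5 N or contact force between any of the fingers, the arm and part_cast_b above 0.5 N).
It fails at once if the lamp or the magnifier was touched (contact force between any of the fingers, the arm and lamp above 0.5 N or contact force between any of the fingers, the arm and magnifier above 0.5 N).
It fails at once if a loose thing on the table was lifted, carried or pushed more than 20 mm (distance of any of spare_cast, jar, spatula, bowl, bottle, wax_box, cup from where it was at the start of the episode above 0.02 m).
It also fails if it takes over 42 s, if anything falls off the work surface, if the arm or the gripper's body presses on something with over 40 N, if the wrist force passes 120 N, or if a joint passes its speed limit or range.

## Working session

There is one attempt and no reset: what is moved stays moved. The work goes in short steps, Python scripts to look and compute and a tool call to move; the robot and the scene stay as the last step left them, time stands still between calls to the robot, and variables do not carry over. Pictures are saved under pics/ and viewed, at most 10 in all, crops included, and the job is handed in when it is done.

Besides the shell and the picture viewer there is one more tool, called after "Emit:" by a JSON object that holds its "fn" and its "kwargs", one argument or row to a line. move_arm: Moves the arm, as the interface text tells. Its arguments: {"type":"object","properties":{"jaw":{"type":"array","items":{"type":"number"}},"dp":{"type":"array","items":{"type":"array","items":{"type":"number"}}},"turn":{"type":"array","items":{"type":"array","items":{"type":"number"}}},"force":{"type":"number"}},"required":["jaw","dp","turn"]}

```bash
mkdir -p pics; cat > h.py <<'E'
import numpy as np, cv2
from rig import observe, cams, ticket
def K(c):
    k=cams.calibration(c); return k, 200/np.tan(np.radians(k["vertical_fov"])/2)
def campose(c):
    k,f=K(c)
    if "view" in k: return np.linalg.inv(np.array(k["view"])),k,f
    s=observe(); T=np.eye(4); T[:3,:3]=s["tool_rot"]; T[:3,3]=s["position"]
    return T@np.array(k["tool_from_camera"]),k,f
def ray(c,u,v):
    T,k,f=campose(c)
    d=T[:3,:3]@np.array([(u-k["cx"])/f,-(v-k["cy"])/f,-1]); return T[:3,3],d
def atz(c,u,v,z):
    o,d=ray(c,u,v); return o+d*(z-o[2])/d[2]
def dep(c,u,v,D):
    o,d=ray(c,u,v); return o+d*D[int(v),int(u)]
E
python3 - <<'E'
from h import *
print({c:{k:v for k,v in cams.calibration(c).items() if k not in("view",)} for c in("scene","side","wrist")})
for c in("scene","side"):
    im,D=cams.get_image(c); cv2.imwrite(f"pics/{c}0.png",im[...,::-1])
    for q,z in(("axis",.05),("collar",.078),("plunger_top",.07),("cast_centre",.065),("lamp_spot",.065),("lamp",0),("magnifier",0)):
        for r in cams.mark_of(c,q)[:2]:
            u,v=np.array(r["location"])*[640,400]; print(c,q,round(r["p"],2),round(u),round(v),atz(c,u,v,z).round(4))
print(observe())
E
```

```text
{'scene': {'vertical_fov': 55.669303806899734, 'cx': 317.7222697477447, 'cy': 198.71805732165063}, 'side': {'vertical_fov': 52.37677101547703, 'cx': 323.92486593912776, 'cy': 197.95291182218298}, 'wrist': {'vertical_fov': 63.37541295817295, 'cx': 319.85868702476523, 'cy': 198.84637129601006, 'tool_from_camera': array([[ 1.19145861e-03,  9.51004300e-01,  3.09175357e-01,
         8.06971004e-02],
       [ 9.99997709e-01, -5.83307630e-04, -2.05943908e-03,
        -8.25513799e-04],
       [-1.77819108e-03,  3.09177103e-01, -9.51002817e-01,
        -1.41243722e-01],
       [ 0.00000000e+00,  0.00000000e+00,  0.00000000e+00,
         1.00000000e+00]])}}
scene axis 0.97 338 219 [0.6005 0.0794 0.05  ]
scene axis 0.25 206 194 [ 0.747  -0.3511  0.05  ]
scene collar 0.76 359 193 [0.4762 0.0827 0.078 ]
scene plunger_top 0.65 359 196 [0.4814 0.0852 0.07  ]
scene cast_centre 0.56 327 227 [0.6661 0.0818 0.065 ]
scene cast_centre 0.27 327 228 [0.6704 0.084  0.065 ]
scene lamp_spot 0.64 317 216 [0.6409 0.0288 0.065 ]
scene lamp 0.9 290 255 [0.7707 0.0212 0.    ]
scene lamp 0.56 293 169 [ 0.3919 -0.25
[... 783 characters left out ...]
.23356843e+01]), 'qvel': array([-0.03165209, -0.03926509,  0.01453495, -0.0471842 ,  0.03623475,
       -0.0373851 ]), 'joint_efforts': array([-2.32617807e-03, -4.48299158e+01, -2.31457990e+01, -3.82558819e-04,
        5.64507864e-04, -4.65278879e-05]), 'position': array([ 5.49969746e-01, -1.40393625e-05,  2.31333624e-01]), 'tool_rot': array([[ 1.62660504e-05,  1.00000000e+00, -5.95222927e-06],
       [ 9.99999999e-01, -1.62662371e-05, -3.13810975e-05],
       [-3.13811943e-05, -5.95171882e-06, -9.99999999e-01]]), 'ft_force': array([ 0.73355867, -0.68697236, -0.35492074]), 'wrist_torque': array([-0.02033626,  0.02724293, -0.00670753]), 'gripper_force': 0.0, 'grip_width': 0.08522112830422404}
```

View images.

View pics/scene0.png

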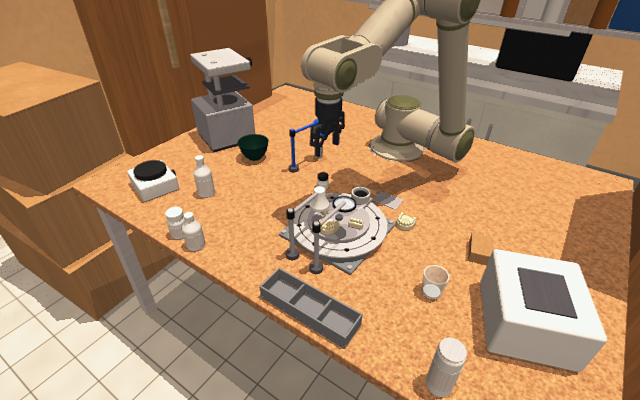

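View pics/side0.png

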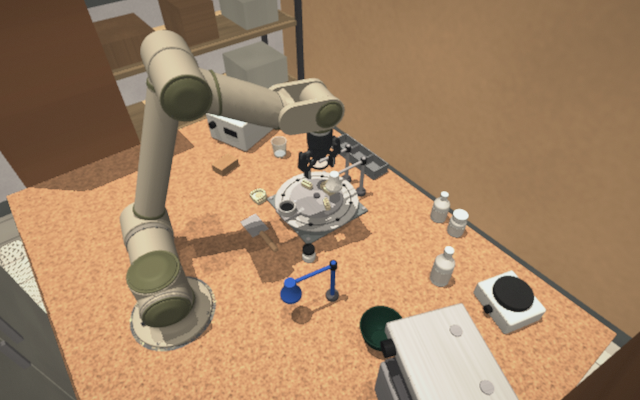

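The scene shows three lamp-like stands. The white bell lamp has its post at scene (290,235), its foot at (290,255) and its head at (320,198). The magnifier has its post at (317,250) and its ring at (345,203). The blue look-alike is at (293,150). The white bell on the turntable fits the description, and it hangs on the -y side (foot y≈0.025, axis y≈0.08). I'll confirm this from the wrist camera.

```bash
python3 - <<'E'
from h import *
c="wrist"
im,D=cams.get_image(c); cv2.imwrite("pics/w0.png",im[...,::-1])
for q,z in(("axis",.05),("collar",.078),("plunger_top",.07),("cast_centre",.065),("lamp_spot",.065),("base",0)):
    for r in cams.mark_of(c,q)[:2]:
        u,v=np.array(r["location"])*[640,400]; print(c,q,round(r["p"],2),round(u),round(v),atz(c,u,v,z).round(4))
for q,z in(("plunger",.07),("collar",.078)):
    for r in cams.outline_of(c,q)[:1]:
        vs,us=np.nonzero(r["mask"]); P=np.array([dep(c,u,v,D) for u,v in zip(us,vs) if D[v,u]>0])
        print(q,r["p"],len(P),np.median(P,0),P.min(0),P.max(0))
im2=cv2.imread("pics/scene0.png")[160:290,240:440]; cv2.imwrite("pics/crop.png",cv2.resize(im2,None,fx=4,fy=4,interpolation=2))
E
```

```text
wrist axis 0.84 368 96 [0.5952 0.0788 0.05  ]
wrist axis 0.29 429 99 [0.6539 0.0762 0.05  ]
wrist collar 0.75 224 239 [ 0.4545 -0.0572  0.078 ]
wrist collar 0.56 225 91 [0.4676 0.0828 0.078 ]
wrist plunger_top 0.61 230 86 [0.4704 0.0873 0.07  ]
wrist cast_centre 0.57 435 98 [0.654 0.077 0.065]
wrist lamp_spot 0.72 367 95 [0.5919 0.0793 0.065 ]
wrist base 0.69 360 95 [0.5941 0.0794 0.    ]Traceback (most recent call last):
  File "<stdin>", line 9, in <module>
  File "h.py", line 16, in dep
    o,d=ray(c,u,v); return o+d*D[int(v),int(u)]
        ~~~^^^^^^^
  File "h.py", line 11, in ray
    T,k,f=campose(c)
          ~~~~~~~^^^
  File "h.py", line 8, in campose
    s=observe(); T=np.eye(4); T[:3,:3]=s["tool_rot"]; T[:3,3]=s["position"]
ValueError: time passes only in moves, steps and waits
```

View pics/w0.png

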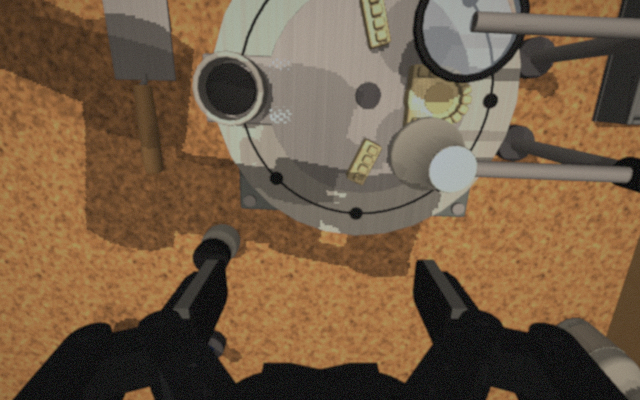

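The wrist picture (right = +x, up = +y) shows the white bell head at (430,160) on the -y side, with the magnifier ring at (470,30) on the +y side. The collar is at (230,88), the axis at (367,95) and the cast at (437,97). The cast therefore has to turn clockwise, to rotor -0.785. Next is one crop to confirm, plus a refined collar position.

```bash
python3 - <<'E'
from h import *
im=cv2.imread("pics/w0.png"); cv2.imwrite("pics/crop.png",cv2.resize(im[0:240,160:560],None,fx=2,fy=2,interpolation=2))
T,k,f=campose("wrist")
def pz(u,v,z):
    d=T[:3,:3]@np.array([(u-k["cx"])/f,-(v-k["cy"])/f,-1]); return (T[:3,3]+d*(z-T[2,3])/d[2]).round(4)
print("rim L/R/T/B",[pz(*p,.078) for p in((193,88),(270,88),(231,50),(231,126))])
print("hub",pz(367,95,.05),"holes",[pz(*p,.036) for p in((277,178),(356,213),(490,100))])
h=[pz(*p,.036)[:2] for p in((277,178),(356,213),(490,100))]
A=np.array([[2*x,2*y,1] for x,y in h]); s=np.linalg.solve(A,[x*x+y*y for x,y in h]); print("centre",s[:2],np.sqrt(s[2]+s[0]**2+s[1]**2))
E
```

```text
rim L/R/T/B [array([0.4406, 0.0851, 0.078 ]), array([0.5068, 0.0852, 0.078 ]), array([0.4758, 0.115 , 0.078 ]), array([0.4706, 0.0531, 0.078 ])]
hub [0.5945 0.0794 0.05  ] holes [array([ 0.504 , -0.0053,  0.036 ]), array([ 0.59  , -0.0452,  0.036 ]), array([0.719 , 0.0748, 0.036 ])]
centre [0.59517145 0.07857819] 0.12388617463022115
```

View pics/crop.png

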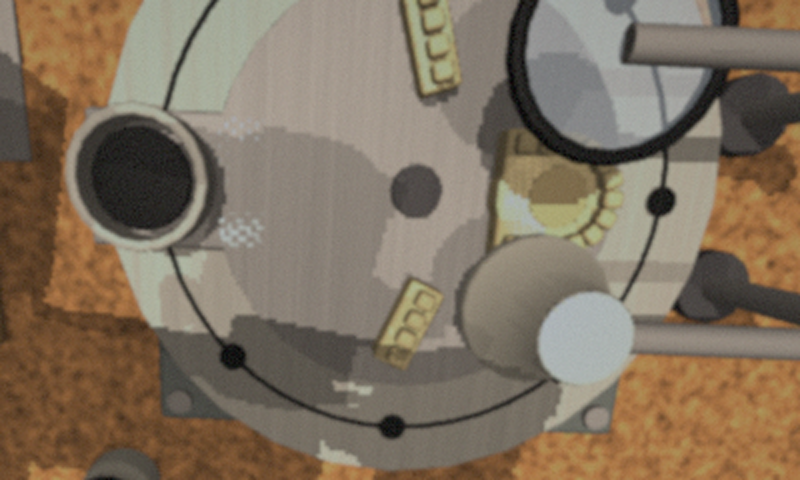

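The crop confirms that the white bell lamp is on the -y side and the magnifier on the +y side. The collar centre is about (0.471, 0.084) and the axis (0.595, 0.079), giving r ≈ 0.124. Now I close the fingers and move above the collar.

Emit:
{"fn": "move_arm", "kwargs": {
  "jaw": [0, 0, 0, 0, 0, 0, 0],
  "dp": [
    [1.68, -1.58, 0.8],
    [1.68, -1.58, 0.8],
    [1.68, -1.58, 1.6],
    [1.68, -1.58, 2.0],
    [1.68, -1.58, 2.0],
    [0, 0, 0.6],
    [0, 0, 0]
  ],
  "turn": [
    [0, 0, 0],
    [0, 0, 0],
    [0, 0, 0],
    [0, 0, 0],
    [0, 0, 0],
    [0, 0, 0],
    [0, 0, 0]
  ]
}}

```text
time_s: 1.78
position: [0.47, 0.0845, 0.1523]
tool_rot: [[-0.001, 1.0, -0.003], [1.0, 0.001, 0.0], [0.0, -0.003, -1.0]]
ft_force: [0.4, -0.9, -0.8]
grip_width: 0.0006
gripper_force: 0.0
```

```bash
python3 - <<'E'
from h import *
s=observe();print(s["position"],s["time_s"],s["ft_force"],s["grip_width"])
T,k,f=campose("wrist")
im,D=cams.get_image("wrist"); 
def px(p):
    q=np.linalg.inv(T)@np.array([*p,1]); return np.array([k["cx"]+f*q[0]/-q[2],k["cy"]-f*q[1]/-q[2]])
a=np.linspace(0,6.3,60); o=im[...,::-1].copy()
for r,z in((.031,.078),(.0225,.07)):
    cv2.polylines(o,[np.array([px((.471+r*np.cos(t),.0838+r*np.sin(t),z)) for t in a]).astype(int)],False,(0,0,255),1)
print(px(s["position"]))
cv2.imwrite("pics/w1.png",o)
E
```

```text
[0.47004105 0.0845309  0.15233014] 1.7833 [ 0.42345599 -0.91318286 -0.79011571] 0.0006060562165206074
[320.82440493 266.12576519]
```

View pics/w1.png

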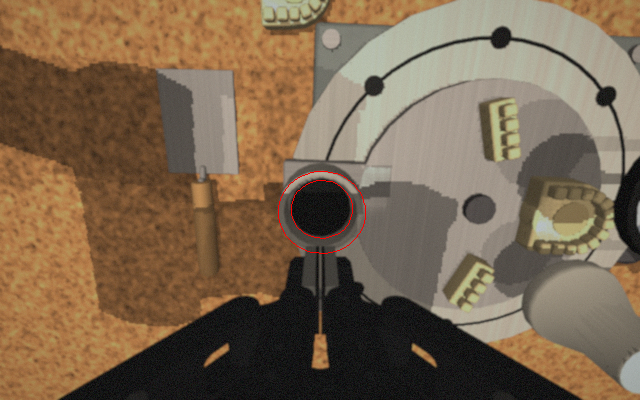

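The overlay of my collar estimate fits the ring at (321,210), and the next clockwise hole shows at (373,86). Now I go down into the collar and press the plunger to 0.014 m.

Emit:
{"fn": "move_arm", "kwargs": {
  "jaw": [0, 0, 0, 0, 0, 0, 0, 0, 0],
  "dp": [
    [0, 0, 2.5],
    [0, 0, 2.5],
    [0, 0, 2.0],
    [0, 0, 1.0],
    [0, 0, 0.7],
    [0, 0, 0.5],
    [0, 0, 0.4],
    [0, 0, 0],
    [0, 0, 0]
  ],
  "turn": [
    [0, 0, 0],
    [0, 0, 0],
    [0, 0, 0],
    [0, 0, 0],
    [0, 0, 0],
    [0, 0, 0],
    [0, 0, 0],
    [0, 0, 0],
    [0, 0, 0]
  ]
}}

```text
time_s: 2.58
position: [0.4719, 0.0835, 0.0584]
tool_rot: [[0.0, 1.0, 0.002], [1.0, -0.0, -0.0], [-0.0, 0.002, -1.0]]
ft_force: [-3.5, -1.1, 6.7]
grip_width: -0.0002
gripper_force: 3.4
```

Emit:
{"fn": "move_arm", "kwargs": {
  "jaw": [0, 0, 0, 0, 0, 0, 0, 0],
  "dp": [
    [0, 0, 0.2],
    [0.5, 0, 0],
    [0.5, 0, 0],
    [0.3, 0, 0],
    [0.5, 0.05, 0],
    [0.5, 0.05, 0],
    [0.5, 0.05, 0],
    [0, 0, 0]
  ],
  "turn": [
    [0, 0, 0],
    [0, 0, 0],
    [0, 0, 0],
    [0, 0, 0],
    [0, 0, 0.04],
    [0, 0, 0.04],
    [0, 0, 0.04],
    [0, 0, 0]
  ]
}}

```text
time_s: 3.25
position: [0.4765, 0.112, 0.0574]
tool_rot: [[0.122, 0.993, 0.008], [0.993, -0.122, -0.0], [0.001, 0.008, -1.0]]
ft_force: [3.2, -0.1, 7.1]
grip_width: -0.0
gripper_force: 3.5
```

Emit:
{"fn": "move_arm", "kwargs": {
  "jaw": [0, 0, 0, 0, 0, 0],
  "dp": [
    [0.5, 0.05, 0],
    [0.5, 0.05, 0],
    [0.5, 0.05, 0],
    [0.5, 0.05, 0],
    [0.5, 0.05, 0],
    [0, 0, 0]
  ],
  "turn": [
    [0, 0, 0.04],
    [0, 0, 0.04],
    [0, 0, 0.04],
    [0, 0, 0.04],
    [0, 0, 0.04],
    [0, 0, 0]
  ]
}}

```text
time_s: 3.75
position: [0.4842, 0.1359, 0.0575]
tool_rot: [[0.317, 0.948, 0.009], [0.949, -0.317, 0.0], [0.003, 0.008, -1.0]]
ft_force: [3.7, 0.5, 7.7]
grip_width: 0.0003
gripper_force: 3.5
```

```bash
python3 - <<'E'
from h import *
im,D=cams.get_image("wrist"); cv2.imwrite("pics/w2.png",im[...,::-1])
E
```

```text
(no output)
```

View pics/w2.png

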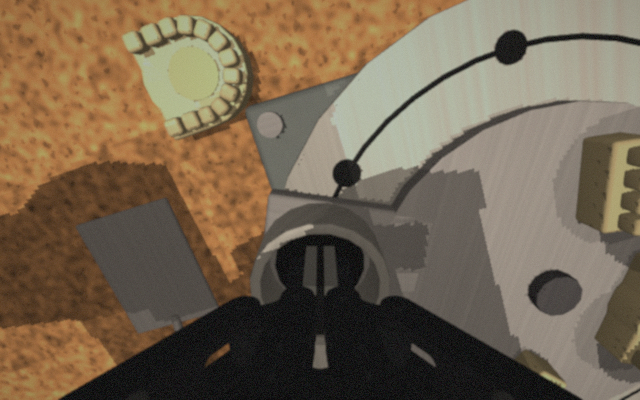

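The table turns along with the fingers; the next hole is at pixel (346,172), still ahead of the arm edge. I raise the fingertips to about 73 mm, still inside the rim but clear of the risen plunger.

Emit:
{"fn": "move_arm", "kwargs": {
  "jaw": [0, 0, 0, 0, 0],
  "dp": [
    [0, 0, -0.6],
    [0, 0, -0.6],
    [0, 0, -0.5],
    [0, 0, 0],
    [0, 0, 0]
  ],
  "turn": [
    [0, 0, 0],
    [0, 0, 0],
    [0, 0, 0],
    [0, 0, 0],
    [0, 0, 0]
  ]
}}

```text
time_s: 4.22
position: [0.4806, 0.1358, 0.0727]
tool_rot: [[0.315, 0.949, 0.001], [0.949, -0.315, 0.0], [0.0, 0.0, -1.0]]
ft_force: [0.9, -0.2, 0.1]
grip_width: 0.0002
gripper_force: 0.0
```

Emit:
{"fn": "move_arm", "kwargs": {
  "jaw": [0, 0, 0, 0, 0, 0, 0],
  "dp": [
    [0, 0.25, 0],
    [0.5, 0.05, 0],
    [0.5, 0.05, 0],
    [0.5, 0.05, 0],
    [0.5, 0.05, 0],
    [0.5, 0.05, 0],
    [0, 0, 0]
  ],
  "turn": [
    [0, 0, 0],
    [0, 0, 0.04],
    [0, 0, 0.04],
    [0, 0, 0.04],
    [0, 0, 0.04],
    [0, 0, 0.04],
    [0, 0, 0]
  ]
}}

```text
time_s: 4.8
position: [0.4952, 0.1572, 0.0719]
tool_rot: [[0.498, 0.867, -0.001], [0.867, -0.498, -0.0], [-0.001, -0.0, -1.0]]
ft_force: [-0.3, -0.0, 0.6]
grip_width: 0.0003
gripper_force: 0.0
```

```bash
python3 - <<'E'
from h import *
s=observe();r=s["position"][:2]-[.595,.0787];print(s["position"],np.hypot(*r),np.degrees(np.arctan2(r[1],r[0])),s["ft_force"])
im,D=cams.get_image("wrist"); cv2.imwrite("pics/w3.png",im[...,::-1])
E
```

```text
[0.49517    0.15717628 0.07194448] 0.12698250216953236 141.82914341325383 [-0.32039283 -0.01537449  0.57563487]
```

View pics/w3.png

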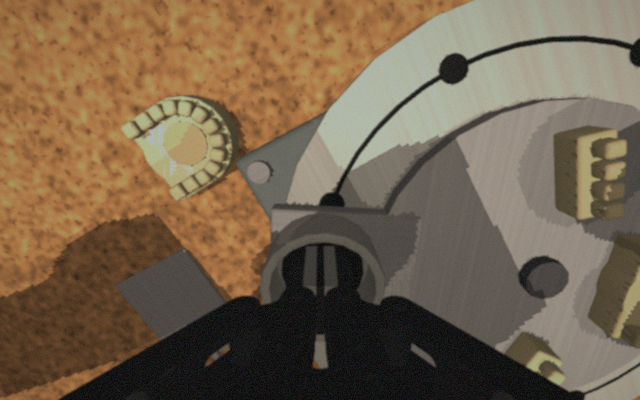

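The table follows, and the arm edge is now just at the hole (332,202), so about 0.24 rad remains. I keep pushing.

Emit:
{"fn": "move_arm", "kwargs": {
  "jaw": [0, 0, 0, 0, 0, 0],
  "dp": [
    [0.5, 0.08, 0],
    [0.5, 0.08, 0],
    [0.5, 0.05, 0],
    [0.5, 0.05, 0],
    [0.4, 0.04, 0],
    [0, 0, 0]
  ],
  "turn": [
    [0, 0, 0.04],
    [0, 0, 0.04],
    [0, 0, 0.04],
    [0, 0, 0.04],
    [0, 0, 0.04],
    [0, 0, 0]
  ]
}}

```text
time_s: 5.35
position: [0.511, 0.1752, 0.072]
tool_rot: [[0.66, 0.752, -0.0], [0.752, -0.66, -0.0], [-0.0, -0.0, -1.0]]
ft_force: [0.6, -0.2, 0.3]
grip_width: 0.0
gripper_force: 0.0
```

Emit:
{"fn": "move_arm", "kwargs": {
  "jaw": [0, 0, 0, 0],
  "dp": [
    [0.2, 0.05, 0],
    [0.2, 0.05, 0],
    [0.2, 0.05, 0],
    [0, 0, 0]
  ],
  "turn": [
    [0, 0, 0.015],
    [0, 0, 0.015],
    [0, 0, 0.015],
    [0, 0, 0]
  ]
}}

```text
time_s: 5.68
position: [0.5165, 0.179, 0.0724]
tool_rot: [[0.693, 0.721, 0.001], [0.721, -0.693, 0.001], [0.001, 0.0, -1.0]]
ft_force: [0.3, -0.2, 0.8]
grip_width: -0.0001
gripper_force: 0.0
```

```bash
python3 - <<'E'
from h import *
s=observe();r=s["position"][:2]-[.595,.0787];print(s["position"],np.hypot(*r),np.degrees(np.arctan2(r[1],r[0])),s["ft_force"])
im,D=cams.get_image("wrist"); cv2.imwrite("pics/w4.png",im[...,::-1])
E
```

```text
[0.51653045 0.17902164 0.07241704] 0.12736522928427407 128.03179313249515 [ 0.25206284 -0.17811225  0.75515517]
```

View pics/w4.png

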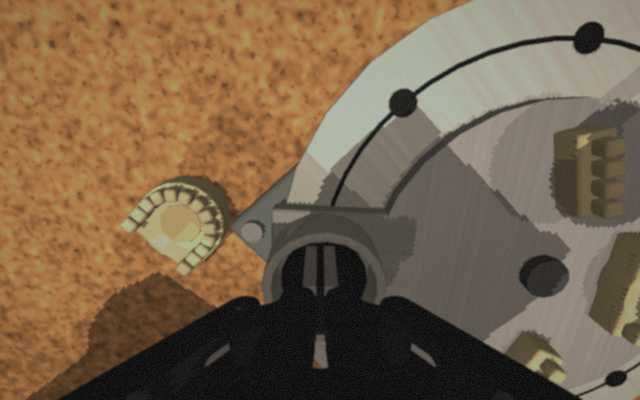

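No lock yet (the force is about 0), and the arm is near the hole. I nudge on.

Emit:
{"fn": "move_arm", "kwargs": {
  "jaw": [0, 0, 0],
  "dp": [
    [0.15, 0.03, 0],
    [0.15, 0.03, 0],
    [0, 0, 0]
  ],
  "turn": [
    [0, 0, 0.01],
    [0, 0, 0.01],
    [0, 0, 0]
  ]
}}

```text
time_s: 5.98
position: [0.5187, 0.1806, 0.0723]
tool_rot: [[0.707, 0.707, 0.0], [0.707, -0.707, 0.0], [0.0, 0.0, -1.0]]
ft_force: [1.1, -0.6, -0.3]
grip_width: -0.0
gripper_force: 0.1
```

Emit:
{"fn": "move_arm", "kwargs": {
  "jaw": [0, 0, 0],
  "dp": [
    [0.15, 0.03, 0],
    [0.15, 0.03, 0],
    [0, 0, 0]
  ],
  "turn": [
    [0, 0, 0.01],
    [0, 0, 0.01],
    [0, 0, 0]
  ]
}}

```text
time_s: 6.23
position: [0.5203, 0.1819, 0.0721]
tool_rot: [[0.721, 0.693, -0.002], [0.693, -0.721, -0.001], [-0.002, -0.001, -1.0]]
ft_force: [-3.6, -3.2, 1.8]
grip_width: -0.0001
gripper_force: 2.2
```

Emit:
{"fn": "move_arm", "kwargs": {
  "jaw": [0, 0, 0],
  "dp": [
    [0.1, 0, 0],
    [0.1, 0, 0],
    [0, 0, 0]
  ],
  "turn": [
    [0, 0, 0],
    [0, 0, 0],
    [0, 0, 0]
  ]
}}

```text
time_s: 6.48
position: [0.5208, 0.1824, 0.0721]
tool_rot: [[0.721, 0.693, -0.005], [0.693, -0.721, -0.003], [-0.005, -0.001, -1.0]]
ft_force: [-8.1, -8.7, 5.2]
grip_width: 0.0001
gripper_force: 5.5
```

Tangential force has risen to 12 N with little movement, so the table is blocked and the plunger has most likely locked. I back off the wall, lift straight out and look.

Emit:
{"fn": "move_arm", "kwargs": {
  "jaw": [0, 0, 0, 0, 0, 0, 0, 0, 0],
  "dp": [
    [-0.5, 0, 0],
    [-0.6, 0, 0],
    [0, 0, -1.0],
    [0, 0, -2.0],
    [0, 0, -3.0],
    [0, 0, -3.0],
    [-2, -2, -2.0],
    [-2, -2, 0],
    [0, 0, 0]
  ],
  "turn": [
    [0, 0, 0],
    [0, 0, 0],
    [0, 0, 0],
    [0, 0, 0],
    [0, 0, 0],
    [0, 0, 0],
    [0, 0, 0],
    [0, 0, 0],
    [0, 0, 0]
  ]
}}

```text
time_s: 7.23
position: [0.4546, 0.1775, 0.1843]
tool_rot: [[0.72, 0.694, 0.001], [0.694, -0.72, 0.001], [0.001, 0.0, -1.0]]
ft_force: [0.3, 1.2, 0.5]
grip_width: -0.0002
gripper_force: 0.0
```

```bash
python3 - <<'E'
from h import *
s=observe();print(s["position"],s["time_s"],s["ft_force"])
T,k,f=campose("wrist"); im,D=cams.get_image("wrist"); cv2.imwrite("pics/w5.png",im[...,::-1])
def W(vs,us):
    d=D[vs,us]; P=np.stack([(us-k["cx"])/f*d,-(vs-k["cy"])/f*d,-d],1)@T[:3,:3].T+T[:3,3]; return P[d>0]
for q in("plunger","collar","cast"):
    for r in cams.outline_of("wrist",q)[:2]:
        P=W(*np.nonzero(r["mask"])); print(q,round(r["p"],2),len(P),np.median(P,0).round(4),np.percentile(P,[5,95],0).round(4).tolist())
for q,z in(("axis",.05),("collar",.078),("plunger_top",.07)):
    for r in cams.mark_of("wrist",q)[:1]:
        u,v=np.array(r["location"])*[640,400]; d=T[:3,:3]@np.array([(u-k["cx"])/f,-(v-k["cy"])/f,-1]); print(q,round(r["p"],2),round(u),round(v),(T[:3,3]+d*(z-T[2,3])/d[2]).round(4), D[int(v),int(u)], (T[:3,3]+d*D[int(v),int(u)]).round(4))
E
```

```text
[0.4545821  0.17750912 0.18425933] 7.2333 [0.28489296 1.17717895 0.46158942]
plunger 0.88 2489 [0.5111 0.173  0.0685] [[0.4928, 0.1547, 0.067], [0.5289, 0.1911, 0.0696]]
collar 0.64 43038 [0.5857 0.1046 0.0489] [[0.5029, 0.0103, 0.0474], [0.6592, 0.1808, 0.0759]]
cast 0.72 3883 [0.6273 0.0459 0.0676] [[0.6039, 0.0259, 0.0535], [0.6493, 0.0673, 0.0772]]
cast 0.56 1620 [0.548  0.0432 0.0662] [[0.5301, 0.0323, 0.0503], [0.5654, 0.0516, 0.0765]]
axis 0.71 520 150 [0.5968 0.0795 0.05  ] 0.2697365 [0.5947 0.0831 0.0566]
collar 0.58 374 156 [0.5076 0.1724 0.078 ] 0.25962278 [0.5074 0.1699 0.0679]
plunger_top 0.87 374 149 [0.5114 0.1741 0.07  ] 0.2570935 [0.5114 0.1738 0.0688]
```

View pics/w5.png

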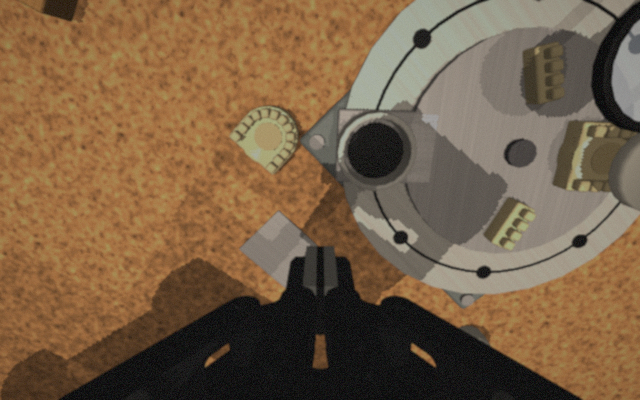

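The plunger disc at (374,149) measures about 69 mm high, and the disc beside it reads about 1 mm low, so it is up. The collar is at (0.511, 0.173), the next hole, and the cast is under the white bell at the right edge. Nothing is being touched, so I hand in.

```bash
python3 -c "
from rig import ticket
print(ticket.close_job())"
```

```text
the job is handed in; nothing more can be done
None
```

I handed the job in at about 7.5 s: the last measurements show the table one hole clockwise, the horseshoe cast under the white bell lamp, the plunger up in its hole and the arm clear; the hand-in returned no verdict.

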